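# Lemon half through the bin flap

### The arm

A 7-joint arm with a two-finger parallel gripper is mounted at the origin on the work surface. World frame = base frame: x ahead of the robot, y to its left, z up, the work surface at z = 0. Lengths are in m, angles in rad, forces in N, time in s.
With the tool pointing down it reaches from about 0.425 to 0.925 m from the base axis. Payload 6.8 kg.
Tool frame: the origin (TCP) lies at the very end of the fingers, on their centre line; the grasp point (between the pads) lies 19 mm behind it; z points along the fingers, y is the line along which they close (so a half turn about z gives the same grasp; the last joint's range is limited). The gripper opens to 85 mm and grips with 20 to 120 N. Pads are 22 mm wide; open, the fingers measure 114 mm over their backs; the gripper's body (76 mm by 85 mm) begins 54 mm behind the grasp point. The pads swing forward as they close: fully open they stand 13 mm farther back than shut.
Start: joints at [-1.262, 0.477, 0.022, 1.555, -0.011, 1.109, -0.083], TCP at [0.273, 0.617, 0.231] pointing down, gripper open.
Joint ranges: [-2.96, 2.96], [-0.34, 2.1], [-1.41, 1.46], [0.24, 2.44], [-1.37, 4.51], [0.17, 1.92], [-2.96, 2.96]. Speed limits (rad/s): [2.39, 2.39, 3.14, 3.14, 3.14, 3.14, 3.14].

### API

Orientations are given as a rotation vector (axis times angle).
In Python, from cell import telemetry, read_camera, camera_params, order, masks_of, mark_of gives the robot as it stands.
- The arm moves only by the tool apply_moves, never from a script. Its argument "increments" is a list of rows, each a list of 7 numbers: the shift along the world's x, y, z in cm, then the turn, a rotation vector about the world's x, y, z in units of 6 degrees (1.0 is 6 degrees), then the closure, from -1 (fully open) to 1 (shut). A call has 1 to 10 rows; each row shifts and turns the commanded pose from where the row before left it; what a row does not reach is not made up. A row lasts 1/12 s, in which the tool goes at most 41.7 mm and 7.16 degrees, less where a joint would pass 70% of its speed; a pose out of reach is approached as far as the arm can. A call with a gripper value outside its range is refused whole. The fingers move at their own pace and stop on an object; "grip_force" is the grip in N (left out, the last holds). Time passes only in rows, so rows that do not move let the fingers close. It gives the time, the measured TCP pose, the force, the opening and the grip force at its end, in the units of the state.
- telemetry.sense(): the state, without advancing time (a new reading comes with each control period).
- read_camera(name): name is "scene" or "side" or "wrist"; returns the picture (400x640x3 uint8, red, green, blue); there is no depth.
- camera_params(name): a dict with "vertical_fov" (degrees; the focal length in pixels is half the picture's height over the tangent of half this angle, whatever the lens; pixels are square), "cx", "cy" (the principal point, pixels), "T" (4x4, takes a point from camera to world coordinates). Camera axes: x right, y up, looking along -z (the intrinsics and any distortion apply to the point x, -y, -z); pixel columns grow to the right and rows downward; lengths in m; the calibration is good to about 2 mm. The wrist camera is an equidistant fisheye: a pixel r from the principal point sees the ray r / f radians off the axis. A picture is of the moment at which its call begins: read the wrist's pose just before it. camera_params takes no time and is no camera call; for the wrist camera it gives the pose at the moment of the call.
- order.sign_off(): hands the job in; it is judged then, once.
Trained networks look in the newest picture that a camera, given by its name, has taken for a name from the list of things; names that differ only in an ending like _2 or _b are one class to them, and where a whole thing is asked for, a point or a joint stands for the part that bears it (a point fixed in the world has none). Each returns a list of dicts, best first, with "conf" (0 to 1); they miss things now and then, are a little off and sometimes report something else, mostly with a low value. They report only what shows in the picture. A call takes as long as a camera call.
- masks_of(target, camera): "mask" (400x640 bool, what is visible of it) and "extent" ([left, top, right, bottom] in pixels, round what is visible of it).
- mark_of(target, camera): "location" ([column, row] in pixels: a listed point, or the origin of a listed thing).
The state is a dict: "clock": time; "q": joint angles; "dq": joint speeds; "effort": joint torques, N m; "ee_pos": TCP position; "orientation": TCP orientation; "wrist_force": force on the tool from outside, world axes, zero at the start; "ft_torque": the same for the moment, N m; "grip_width": finger opening in m; "grasp_force": force on a finger pad.
Only numpy, scipy, OpenCV 4.12 (cv2) and the standard library are available. Lean on these libraries where they do the work, as an engineer would, in place of code of your own. Each camera call takes 0.05 s, during which the arm holds its last target. There are 200 camera calls.

### The job

Clear the squeezed lemon half off the counter into the waste bin that hangs on the counter's edge: push the bin's self-closing flap in with one finger and, while that finger keeps it open, push the lemon half along the counter and over the edge into the bin with the other finger. Only slide the lemon half, do not pick it up or squeeze it. Leave everything else where it stands, and let the flap close again.

Things in the scene. Friction and masses are not known exactly. Their poses are not given: they have to be found in the camera images.
- lemon: squeezed lemon half lying cut face down on the worktop: a stiff yellow round dome, 52 mm across at its widest (4 to 10 mm above the worktop), 30 mm tall, about 45 g, slides easily; origin under its centre, at worktop level
- bin: grey waste bin fixed outside the counter's far edge, 250 mm wide (y), 215 deep (x), mouth facing the robot. Origin: middle of the mouth's sill, at the counter's edge, worktop height (z 0); x points into the bin, away from the robot, y along the edge, z up. The sill is the 4 mm thick front wall, 1 mm below worktop level; right behind it is an open drop of 175 mm
- flap (a joint): opening angle (rad) of the steel flap that closes the bin's mouth: 0 shut, sloping 23 degrees up from the sill; grows as its lower edge is pushed in and down; 1.17 hanging vertical, stop at 1.35. Plate 111 mm long, 234 wide, 4 thick, hinged at its top edge. A spring shuts it: about 0.5 N at the lower edge starts it, 3 to 4 N at a fingertip 5 mm above worktop level holds it at 0.75
- flap_edge (a point): middle of the flap's lower, free edge, top face; when shut it lies 2 mm beyond the counter's edge, 4 mm above worktop level. A vertical finger whose tip is 5 mm above worktop level and whose front is d mm past the counter's edge holds the flap at about 0.2 rad at d = 50, 0.4 at 70, 0.75 at 90; up to d = 94 it stays clear of the hood
- bin_hinge (a point): middle of the flap's hinge line (along y), fixed to the bin, 104 mm beyond the counter's edge and 47 mm above worktop level. The mouth slopes from the sill up to it between two side cheeks, 242 mm apart; beyond it the hood's flat top, 50 mm above worktop level, runs from 108 to 215 mm beyond the edge
- reamer_jug: blue plastic citrus reamer jug, 104 mm across, 133 mm tall, side handle reaching 83 mm from its axis; origin under its centre
- silicone_lid: flat round dark silicone lid, 120 mm across, 29 mm tall at its central knob; origin under its centre
- tablespoon: steel tablespoon lying flat, 195 mm long along its x axis, bowl 44 mm across at its +x end; origin at mid-length at worktop level
- tumbler: green glass tumbler, 72 mm across, 95 mm tall; origin under its centre
- pepper_mill: dark wooden pepper mill, 56 mm across, 135 mm tall; origin under its centre
- ramekin: small white ceramic dish, 86 mm across, 45 mm tall; origin under its centre

How it is judged:
On the way, in this order (a step that is already met when the one before it is completed fails the run):
1. a finger pushes the flap open while the lemon half is still on the counter (value of joint flap above 0.15 rad and contact force between the fingers and flap above 0.2 N and x of lemon in the frame of bin below 0.004 m and z of lemon in the frame of bin above -0.01 m), for 0.1 s.
2. the lemon half drops in through the mouth while a finger still holds the flap open (z of lemon in the frame of bin below -0.03 m and x of lemon in the frame of bin above 0 m and value of joint flap above 0.2 rad and contact force between the fingers and flap above 0.1 N), for 0.05 s.
At the end, for the whole second after the job is handed in: The lemon half lies at rest in the bottom of the bin (between its walls, more than 120 mm below worktop level) and the flap is shut again (within 0.06 rad) (x of lemon in the frame of bin between 0.004 and 0.211 m and y of lemon in the frame of bin between -0.121 and 0.121 m and z of lemon in the frame of bin below -0.12 m and linear speed of lemon below 0.02 m/s and value of joint flap below 0.06 rad); the robot touches nothing.
It fails at once if the lemon half is picked up, flipped or carried (raised more than 20 mm) (height (world z) of lemon above 0.02 m).
It fails at once if the lemon half is squeezed or pinched instead of pushed (more than 8 N from the fingers) (contact force between the fingers and lemon above 8 N).
It fails at once if something else on the counter is moved (15 mm or more) (distance of any of reamer_jug, silicone_lid, tablespoon, tumbler, pepper_mill, ramekin from where it was at the start of the episode above 0.015 m).
It also fails if it takes over 42 s, if anything falls off the work surface, if the arm or the gripper's body presses on something with over 40 N, if the wrist force passes 120 N, or if a joint passes its speed limit or range.

## Working session

There is one attempt and no reset: what is moved stays moved. The work goes in short steps, Python scripts to look and compute and a tool call to move; the robot and the scene stay as the last step left them, time stands still between calls to the robot, and variables do not carry over. Pictures are saved under pics/ and viewed, at most 10 in all, crops included, and the job is handed in when it is done.

Besides the shell and the picture viewer there is one more tool, called after "Call:" by a JSON object that holds its "fn" and its "kwargs". apply_moves: Moves the arm, as the interface text tells. Its arguments: {"type":"object","properties":{"increments":{"type":"array","items":{"type":"array","items":{"type":"number"}}},"grip_force":{"type":"number"}},"required":["increments"]}

```bash
mkdir -p pics; cat > h.py <<'E'
import numpy as np, cv2
from cell import telemetry, read_camera, camera_params, order, masks_of, mark_of
def ray(cam,u,v):
    p=camera_params(cam);f=200/np.tan(np.radians(p["vertical_fov"])/2);T=np.array(p["T"])
    a,b=(u-p["cx"])/f,(v-p["cy"])/f
    if cam=="wrist":
        r=np.hypot(a,b);s=np.sin(r)/r if r>1e-9 else 1;d=np.array([a*s,-b*s,-np.cos(r)])
    else: d=np.array([a,-b,-1])
    return T[:3,3],T[:3,:3]@d
def at(cam,u,v,z=0):
    o,d=ray(cam,u,v);return o+d*(z-o[2])/d[2]
E
python3 - <<'E'
from h import *
s=telemetry.sense();print(s)
for c in ["scene","side"]:
    im=read_camera(c);cv2.imwrite(f"pics/{c}0.png",im[:,:,::-1])
    p=camera_params(c);print(c,{k:v for k,v in p.items()})
    for n,z in dict(lemon=0,bin=0,flap_edge=.004,bin_hinge=.047,reamer_jug=0,silicone_lid=0,tablespoon=0,tumbler=0,pepper_mill=0,ramekin=0).items():
        for m in mark_of(n,c)[:2]:print(c,n,round(m["conf"],2),np.round(m["location"]),np.round(at(c,*m["location"],z),3))
E
```

```text
{'clock': 0.0, 'q': array([-1.26209703,  0.47778543,  0.02233813,  1.55649218, -0.01151018,
        1.10929116, -0.08308271]), 'dq': array([ 0.00070738, -0.0002673 , -0.00124867, -0.00053311, -0.00057797,
        0.00043598,  0.00064402]), 'effort': array([-4.72390366e-05, -5.96447754e+01,  1.60719652e+00, -2.81209069e+01,
        1.22158119e-02,  9.30874347e-03,  1.46178877e-05]), 'ee_pos': array([0.27302843, 0.61664863, 0.23031833]), 'orientation': array([-6.49870385e-01, -3.07337810e+00,  2.87459684e-03]), 'wrist_force': array([0.55253643, 0.55665556, 1.00021622]), 'ft_torque': array([-0.0104785 , -0.03303918,  0.00259522]), 'grasp_force': 0.0, 'grip_width': 0.08537522343919329}
scene {'vertical_fov': 42.117191970218734, 'cx': 318.2239794723958, 'cy': 194.59445227775439, 'T': array([[ 0.10616354, -0.7585681 ,  0.64288703,  1.40129541],
       [ 0.99434483,  0.08278895, -0.06651575, -0.03668166],
       [-0.00276721,  0.64631294,  0.76306744,  1.06906243],
       [ 0.        ,  0.        ,  0.        ,  1.        ]])}
scene lemon 0.49 [257. 196.] [ 0.488 -0.107  0.   ]
scene bin 0.
[... 776 characters left out ...]
41, -0.1614809 ,  0.33867545],
       [-0.2376046 ,  0.72646847, -0.64481596, -0.7297282 ],
       [ 0.00487654,  0.6647104 ,  0.7470852 ,  0.9804209 ],
       [ 0.        ,  0.        ,  0.        ,  1.        ]])}
side bin 0.75 [341. 254.] [ 0.569 -0.108  0.   ]
side bin_hinge 0.77 [378. 243.] [ 0.682 -0.126  0.047]
side reamer_jug 0.75 [290. 190.] [0.465 0.203 0.   ]
side silicone_lid 0.98 [277. 236.] [0.385 0.009 0.   ]
side tablespoon 0.85 [321. 307.] [ 0.463 -0.269  0.   ]
side tumbler 0.65 [347. 387.] [ 0.475 -0.487 -0.   ]
side pepper_mill 0.56 [317. 219.] [0.529 0.048 0.   ]
side pepper_mill 0.55 [346. 254.] [ 0.584 -0.113  0.   ]
side ramekin 0.85 [324. 340.] [ 0.45  -0.363  0.   ]
```

View pics/scene0.png

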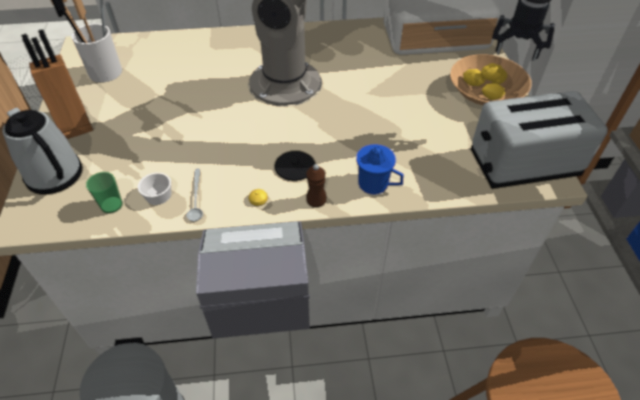

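View pics/side0.png

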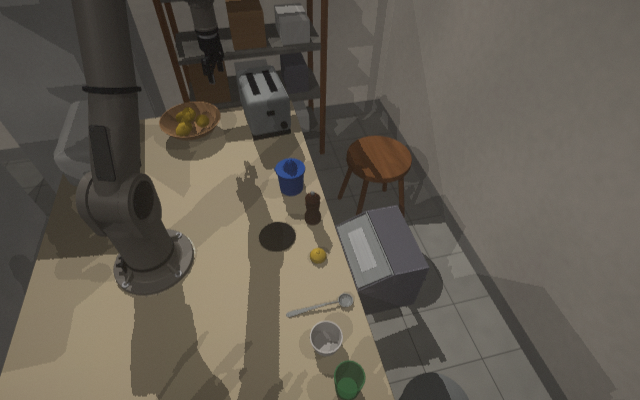

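```bash
python3 - <<'E'
from h import *
for c in ["scene","side"]:
    read_camera(c)
    for n,z in dict(lemon=.007,pepper_mill=0,tablespoon=.0,flap=0.0,bin=.05,silicone_lid=0).items():
        for m in masks_of(n,c)[:2]:
            k=m["mask"];e=m["extent"];v,u=np.nonzero(k)
            r=cv2.minAreaRect(np.c_[u,v].astype(np.float32));
            print(c,n,round(m["conf"],2),np.round(e),k.sum(),[ (np.round(at(c,*q,z)[:2],3)).tolist() for q in cv2.boxPoints(r)],np.round(at(c,u.mean(),v.mean(),z)[:2],3))
E
```

```text
scene lemon 0.73 [251. 191. 270. 209.] 256 [[0.466, -0.128], [0.472, -0.08], [0.528, -0.082], [0.522, -0.129]] [ 0.498 -0.106]
scene lemon 0.67 [274. 148. 318. 181.] 931 [[0.396, -0.068], [0.288, -0.006], [0.376, 0.067], [0.476, 0.004]] [ 0.388 -0.   ]
scene pepper_mill 0.79 [303. 163. 325. 209.] 719 [[0.388, 0.034], [0.394, 0.09], [0.546, 0.072], [0.54, 0.02]] [0.472 0.054]
scene flap 0.72 [204. 223. 300. 253.] 2056 [[0.582, -0.253], [0.582, -0.003], [0.652, -0.004], [0.65, -0.246]] [ 0.617 -0.126]
scene bin 0.69 [196. 218. 309. 339.] 11727 [[0.618, -0.272], [0.617, 0.006], [0.912, 0.001], [0.909, -0.236]] [ 0.776 -0.121]
scene silicone_lid 0.78 [272. 149. 319. 181.] 991 [[0.318, -0.053], [0.331, 0.065], [0.447, 0.053], [0.435, -0.059]] [ 0.383 -0.   ]
scene silicone_lid 0.31 [203. 222. 300. 254.] 2067 [[0.582, -0.253], [0.582, -0.005], [0.651, -0.006], [0.65, -0.246]] [ 0.617 -0.127]
side lemon 0.6 [310. 247. 325. 266.] 179 [[0.481, -0.069], [0.524, -0.08], [0.511, -0.13], [0.469, -0.12]] [ 0.496 -0.102]
side lemon 0.39 [336. 206. 431. 317.] 6810 [[0.576, 0.014], [0.854, 0.064], [0.801, -0.314], [0.576, -0.337]] [ 0.688 -0.162]
side pepper_mill 0.95 [307. 191. 319. 222.] 406 [[0.515, 0.176], [0.564, 0.164], [0.53, 0.024], [0.484, 0.036]] [0.522 0.095]
side tablespoon 0.55 [284. 293. 352. 320.] 374 [[0.364, -0.237], [0.561, -0.245], [0.555, -0.285], [0.363, -0.276]] [ 0.472 -0.265]
side flap 0.87 [338. 213. 390. 289.] 2222 [[0.567, -0.004], [0.697, 0.03], [0.697, -0.215], [0.583, -0.237]] [ 0.639 -0.116]
side bin 0.73 [333. 204. 429. 313.] 6874 [[0.565, -0.017], [0.831, 0.033], [0.782, -0.335], [0.567, -0.357]] [ 0.673 -0.187]
side silicone_lid 0.81 [260. 220. 293. 251.] 840 [[0.334, 0.08], [0.453, 0.052], [0.43, -0.064], [0.319, -0.037]] [0.383 0.005]
side silicone_lid 0.28 [337. 215. 389. 290.] 2208 [[0.575, 0.001], [0.701, 0.03], [0.696, -0.218], [0.585, -0.237]] [ 0.639 -0.116]
```

Scene: the lemon is at (258,197) and the bin mouth at (253,225). Side: the lemon is at (318,255). Both views put the lemon near (0.497, -0.104), with the counter edge at x ≈ 0.58. I'll line the fingers up along x so they straddle the lemon, which puts the front finger on the flap and the rear one behind the lemon.

Call:
{"fn": "apply_moves", "kwargs": {"increments": [[1.16,-3.6,0,0,0,-0.55,-1],[1.16,-3.6,0,0,0,-0.55,-1],[1.16,-3.6,0,0,0,-0.55,-1],[1.16,-3.6,0,0,0,-0.55,-1],[1.16,-3.6,0,0,0,-0.55,-1],[1.16,-3.6,0,0,0,-0.55,-1],[1.16,-3.6,0,0,0,-0.55,-1],[1.16,-3.6,0,0,0,-0.55,-1],[1.16,-3.6,0,0,0,-0.55,-1],[1.16,-3.6,0,0,0,-0.55,-1]]}}

```text
clock: 2.63
ee_pos: [0.3896, 0.2555, 0.2316]
orientation: [1.5, 2.76, 0.001]
wrist_force: [0.9, -0.0, 0.3]
grip_width: 0.0854
grasp_force: 0.0
```

Call:
{"fn": "apply_moves", "kwargs": {"increments": [[1.16,-3.6,0,0,0,-0.55,-1],[1.16,-3.6,0,0,0,-0.55,-1],[1.16,-3.6,0,0,0,-0.55,-1],[1.16,-3.6,0,0,0,-0.55,-1],[1.16,-3.6,0,0,0,-0.55,-1],[1.16,-3.6,0,0,0,-0.55,-1],[1.16,-3.6,0,0,0,-0.55,-1],[1.16,-3.6,0,0,0,-0.55,-1],[1.16,-3.6,0,0,0,-0.55,-1],[1.16,-3.6,0,0,0,-0.55,-1]]}}

```text
clock: 3.47
ee_pos: [0.5057, -0.1045, 0.2317]
orientation: [2.222, 2.221, 0.002]
wrist_force: [0.9, -0.1, 0.3]
grip_width: 0.0856
grasp_force: 0.0
```

Call:
{"fn": "apply_moves", "kwargs": {"increments": [[0,0,0,0,0,0,-1],[0,0,0,0,0,0,-1],[0,0,0,0,0,0,-1]]}}

```text
clock: 3.72
ee_pos: [0.5052, -0.1023, 0.2312]
orientation: [-2.218, -2.224, -0.0]
wrist_force: [-0.7, 0.9, -0.1]
grip_width: 0.0854
grasp_force: 0.0
```

```bash
python3 - <<'E'
from h import *
s=telemetry.sense();print(s["ee_pos"],s["orientation"],s["wrist_force"])
c="wrist";im=read_camera(c);cv2.imwrite("pics/w1.png",im[:,:,::-1]);print(camera_params(c))
for n,z in dict(lemon=0,bin=0,flap_edge=.004,bin_hinge=.047,pepper_mill=0,silicone_lid=0).items():
    for m in mark_of(n,c)[:2]:print(c,n,round(m["conf"],2),np.round(m["location"]),np.round(at(c,*m["location"],z),3))
for n,z in dict(lemon=.007,flap=0).items():
    for m in masks_of(n,c)[:1]:
        v,u=np.nonzero(m["mask"]);r=cv2.minAreaRect(np.c_[u,v].astype(np.float32))
        print(n,m["conf"],m["extent"],[np.round(at(c,*q,z)[:2],3).tolist() for q in cv2.boxPoints(r)],at(c,u.mean(),v.mean(),z))
E
```

```text
[ 0.50515348 -0.10231963  0.23116833] [-2.21840707e+00 -2.22366272e+00 -6.65016541e-05] [-0.664214    0.87599373 -0.14478602]
{'vertical_fov': 65.70646984690485, 'cx': 318.91395365819494, 'cy': 196.26199237879254, 'T': array([[ 9.99991803e-01, -3.49636290e-03, -2.04198619e-03,
         5.04679534e-01],
       [ 3.93695442e-03,  9.57429029e-01,  2.88641916e-01,
        -2.73159564e-02],
       [ 9.45859968e-04, -2.88647589e-01,  9.57434945e-01,
         3.74319506e-01],
       [ 0.00000000e+00,  0.00000000e+00,  0.00000000e+00,
         1.00000000e+00]])}
wrist lemon 0.88 [310. 165.] [ 0.495 -0.099  0.   ]
wrist bin 0.97 [381. 184.] [ 0.584 -0.123  0.   ]
wrist flap_edge 0.87 [381. 185.] [ 0.583 -0.124  0.004]
wrist bin_hinge 0.58 [465. 192.] [ 0.68  -0.12   0.047]
wrist pepper_mill 0.72 [326.  41.] [0.514 0.052 0.   ]
wrist pepper_mill 0.56 [219.  85.] [0.382 0.002 0.   ]
wrist silicone_lid 0.59 [220.  85.] [0.384 0.002 0.   ]
lemon 0.76 [287.0, 144.0, 336.5, 187.6] [[0.459, -0.112], [0.487, -0.067], [0.531, -0.094], [0.505, -0.141]] [ 0.49584593 -0.10313824  0.007     ]
flap 0.71 [374.6, 88.5, 475.2, 273.9] [[0.579, -0.245], [0.584, -0.002], [0.708, -0.0], [0.725, -0.264]] [ 0.64074306 -0.10999629  0.        ]
```

View pics/w1.png

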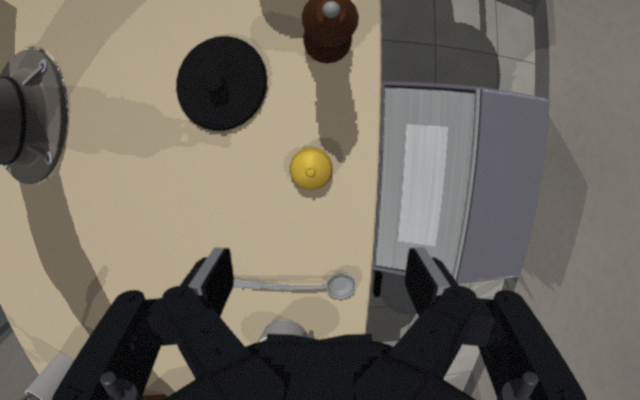

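```bash
python3 - <<'E'
from h import *
im=read_camera("wrist");g=cv2.cvtColor(im,cv2.COLOR_RGB2GRAY).astype(float)
hsv=cv2.cvtColor(im,cv2.COLOR_RGB2HSV)
P=[]
for r in range(95,265,10):
    # last strongly tinted (worktop) column
    s=hsv[r,355:400,1].astype(int); k=355+np.argmin(np.diff(cv2.GaussianBlur(s.astype(np.float32).reshape(1,-1),(3,1),0)[0]))+1
    P.append(at("wrist",k,r,0)[:2]);print(r,k,np.round(P[-1],4))
P=np.array(P);a=np.polyfit(P[:,1],P[:,0],1);print(a,np.polyval(a,[-.104,-.12]))
for u,v in [(476,90),(460,278)]:print("hood",at("wrist",u,v,.05))
for u,v in [(231,250),(189,290),(409,250)]:
    o,d=ray("wrist",u,v)
    for yy in (-.102-.011,-.102,-.102+.011):print("tip",u,v,np.round(o+d*(yy-o[1])/d[1],4))
E
```

```text
95 381 [ 0.5802 -0.0137]
105 381 [ 0.5804 -0.026 ]
115 381 [ 0.5807 -0.0382]
125 380 [ 0.5798 -0.0506]
135 380 [ 0.5802 -0.0629]
145 380 [ 0.5807 -0.0753]
155 379 [ 0.5799 -0.0878]
165 379 [ 0.5805 -0.1004]
175 379 [ 0.5811 -0.1132]
185 378 [ 0.5805 -0.1262]
195 378 [ 0.5812 -0.1394]
205 377 [ 0.5807 -0.1529]
215 376 [ 0.5802 -0.1666]
225 375 [ 0.5798 -0.1807]
235 375 [ 0.5808 -0.1952]
245 374 [ 0.5805 -0.21  ]
255 373 [ 0.5802 -0.2253]
[-0.00075198  0.58033901] [0.58041721 0.58042924]
hood [ 0.68169219 -0.00111857  0.05      ]
hood [ 0.69300563 -0.23897885  0.05      ]
tip 231 250 [ 0.4512 -0.113   0.2083]
tip 231 250 [ 0.4582 -0.102   0.2299]
tip 231 250 [ 0.4651 -0.091   0.2514]
tip 189 290 [ 0.441  -0.113   0.2544]
tip 189 290 [ 0.4493 -0.102   0.27  ]
tip 189 290 [ 0.4576 -0.091   0.2856]
tip 409 250 [ 0.561 -0.113  0.208]
tip 409 250 [ 0.5537 -0.102   0.2296]
tip 409 250 [ 0.5465 -0.091   0.2512]
```

The edge fits x = 0.5805 with no yaw, and the hood at about 0.688 agrees. The lemon is at (0.496, -0.102), already between the fingers. Next I descend, then feel for the worktop, because the open tips sit about 13 mm behind the TCP.

Call:
{"fn": "apply_moves", "kwargs": {"increments": [[0,0,-2.5,0,0,0,-1],[0,0,-3,0,0,0,-1],[0,0,-3,0,0,0,-1],[0,0,-3,0,0,0,-1],[0,0,-3,0,0,0,-1],[0,0,-3,0,0,0,-1],[0,0,-2,0,0,0,-1],[0,0,-1.5,0,0,0,-1],[0,0,-1,0,0,0,-1],[0,0,0,0,0,0,-1]]}}

```text
clock: 5.05
ee_pos: [0.5042, -0.1026, 0.0097]
orientation: [-2.217, -2.222, 0.003]
wrist_force: [-0.4, 0.7, -0.1]
grip_width: 0.0853
grasp_force: 0.0
```

Call:
{"fn": "apply_moves", "kwargs": {"increments": [[0,0,-0.3,0,0,0,-1],[0,0,-0.3,0,0,0,-1],[0,0,0,0,0,0,-1],[0,0,0,0,0,0,-1]]}}

```text
clock: 5.38
ee_pos: [0.5058, -0.1028, 0.006]
orientation: [2.218, 2.223, 0.001]
wrist_force: [-1.0, 0.9, 0.2]
grip_width: 0.0855
grasp_force: 0.0
```

```bash
python3 - <<'E'
from h import *
s=telemetry.sense();print(s["ee_pos"],s["wrist_force"])
im=read_camera("wrist");b=read_camera("side")[150:300,230:450]
cv2.imwrite("pics/w2.png",np.vstack([im[:,:,::-1][60:360],cv2.resize(b[:,:,::-1],(440,300),interpolation=2).copy() if 0 else cv2.copyMakeBorder(cv2.resize(b[:,:,::-1],(426,290)),0,0,0,214,0)]))
E
```

```text
[ 0.50578011 -0.10275303  0.00596507] [-0.95812125  0.85101103  0.21130995]
```

View pics/w2.png

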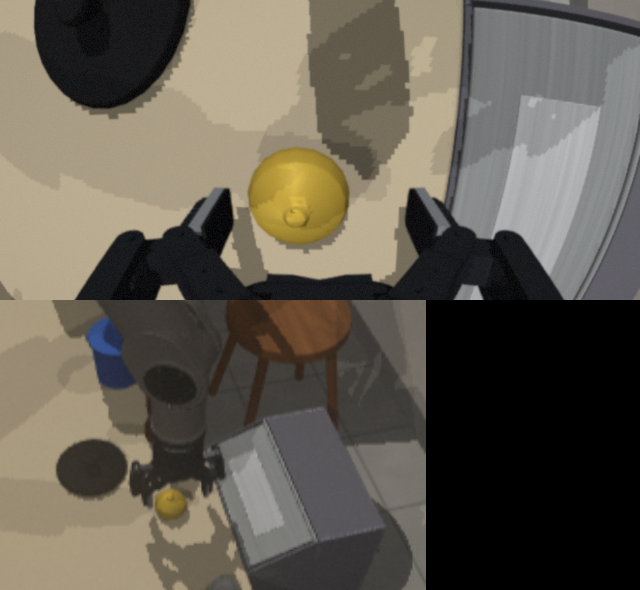

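The lemon sits between the fingers at about (298,255) in the wrist picture, and the tips still look clear of the worktop. I'll keep lowering and feel for contact.

Call:
{"fn": "apply_moves", "kwargs": {"increments": [[0,0,-0.3,0,0,0,-1],[0,0,-0.3,0,0,0,-1],[0,0,0,0,0,0,-1],[0,0,0,0,0,0,-1]]}}

```text
clock: 5.82
ee_pos: [0.505, -0.1027, -0.0009]
orientation: [-2.219, -2.223, 0.001]
wrist_force: [-0.3, 0.4, -0.9]
grip_width: 0.0858
grasp_force: 0.0
```

Call:
{"fn": "apply_moves", "kwargs": {"increments": [[0,0,-0.2,0,0,0,-1],[0,0,-0.2,0,0,0,-1],[0,0,0,0,0,0,-1],[0,0,0,0,0,0,-1]]}}

```text
clock: 6.15
ee_pos: [0.5051, -0.1028, -0.0049]
orientation: [-2.219, -2.224, 0.0]
wrist_force: [0.4, 0.0, -0.2]
grip_width: 0.0853
grasp_force: 0.0
```

Call:
{"fn": "apply_moves", "kwargs": {"increments": [[0,0,-0.2,0,0,0,-1],[0,0,-0.2,0,0,0,-1],[0,0,0,0,0,0,-1],[0,0,0,0,0,0,-1]]}}

```text
clock: 6.48
ee_pos: [0.5051, -0.1028, -0.0089]
orientation: [-2.219, -2.224, 0.0]
wrist_force: [0.8, -0.1, -1.0]
grip_width: 0.0857
grasp_force: 0.0
```

```bash
python3 - <<'E'
from h import *
s=telemetry.sense();print(s["ee_pos"],s["wrist_force"])
read_camera("wrist")
m=masks_of("lemon","wrist")[0];v,u=np.nonzero(m["mask"]);e=m["extent"];print(m["conf"],e)
uc,vc=(e[0]+e[2])/2,(e[1]+e[3])/2
for z in(.007,.012):print(at("wrist",uc,vc,z),at("wrist",e[0],vc,z),at("wrist",e[2],vc,z))
print([at("wrist",*x["location"],0) for x in mark_of("lemon","wrist")[:1]],[at("wrist",*x["location"],0.004) for x in mark_of("flap_edge","wrist")[:1]])
E
```

```text
[ 0.5051278  -0.10276819 -0.0088538 ] [ 0.82944172 -0.12742843 -1.01845544]
0.95 [241.4, 216.8, 354.9, 321.3]
[ 0.49544184 -0.10294308  0.007     ] [ 0.46781449 -0.10376983  0.007     ] [ 0.52233586 -0.10303013  0.007     ]
[ 0.49581418 -0.10002029  0.012     ] [ 0.46927093 -0.1008146   0.012     ] [ 0.52165288 -0.10010393  0.012     ]
[array([ 0.49566773, -0.10333134,  0.        ])] [array([ 0.58167714, -0.122499  ,  0.004     ])]
```

There is still no contact at TCP z −0.009, so the tips are about 4 mm above the worktop. The lemon hasn't moved. Pushing forward.

Call:
{"fn": "apply_moves", "kwargs": {"increments": [[0.4,0,0,0,0,0,-1],[0.6,0,0,0,0,0,-1],[0.6,0,0,0,0,0,-1],[0.6,0,0,0,0,0,-1],[0.6,0,0,0,0,0,-1],[0.6,0,0,0,0,0,-1],[0.6,0,0,0,0,0,-1],[0.6,0,0,0,0,0,-1],[0.6,0,0,0,0,0,-1],[0.6,0,0,0,0,0,-1]]}}

```text
clock: 7.52
ee_pos: [0.5636, -0.1028, -0.0088]
orientation: [-2.219, -2.223, 0.0]
wrist_force: [-1.5, 0.1, 0.4]
grip_width: 0.0853
grasp_force: 0.6
```

```bash
python3 - <<'E'
from h import *
im=read_camera("wrist");s=telemetry.sense();print(s["ee_pos"],s["wrist_force"])
cv2.imwrite("pics/w3.png",im[:,:,::-1])
E
```

```text
[ 0.5652198  -0.10265089 -0.00859071] [ 0.58589976 -0.03493366  0.64429646]
```

View pics/w3.png

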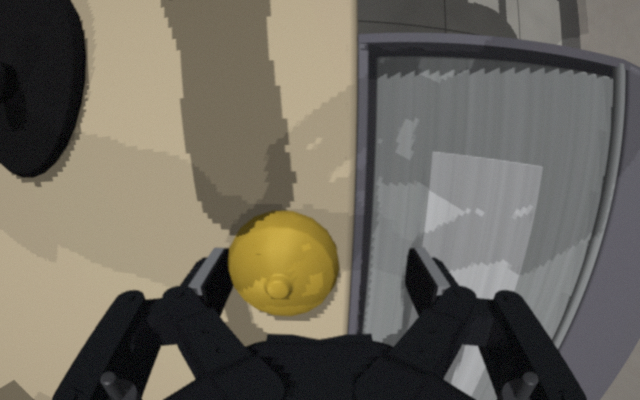

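The lemon rests against the rear finger at (283,262), and the front finger has started to push the flap in. I'll continue to d ≈ 90.

Call:
{"fn": "apply_moves", "kwargs": {"increments": [[0.5,0,0,0,0,0,-1],[0.6,0,0,0,0,0,-1],[0.6,0,0,0,0,0,-1],[0.6,0,0,0,0,0,-1],[0.6,0,0,0,0,0,-1],[0.6,0,0,0,0,0,-1],[0.6,0,0,0,0,0,-1],[0.6,0,0,0,0,0,-1],[0,0,0,0,0,0,-1],[0,0,0,0,0,0,-1]]}}

```text
clock: 8.4
ee_pos: [0.6107, -0.1026, -0.0087]
orientation: [2.219, 2.224, 0.001]
wrist_force: [-1.9, -0.2, 1.5]
grip_width: 0.0853
grasp_force: 1.5
```

```bash
python3 - <<'E'
from h import *
im=read_camera("wrist");s=telemetry.sense();print(s["ee_pos"],s["wrist_force"])
cv2.imwrite("pics/w4.png",im[:,:,::-1])
E
```

```text
[ 0.61054652 -0.10266796 -0.00860157] [-2.09880622  0.1450269   1.38336307]
```

View pics/w4.png

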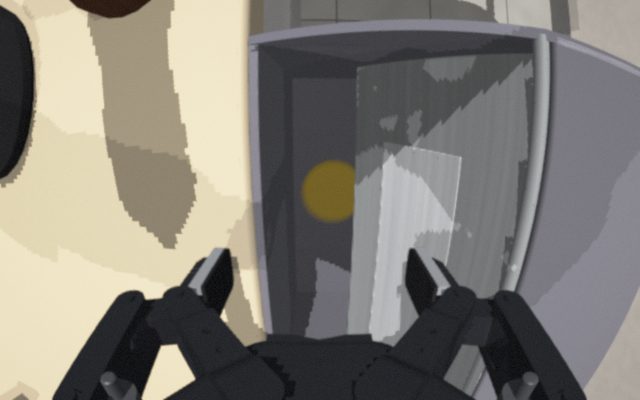

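The lemon is on the bin floor at (330,190), and the finger still holds the flap open. I'll hold briefly, retreat along −x so the flap closes, then lift.

Call:
{"fn": "apply_moves", "kwargs": {"increments": [[0,0,0,0,0,0,-1],[0,0,0,0,0,0,-1],[-0.8,0,0,0,0,0,-1],[-1,0,0,0,0,0,-1],[-1,0,0,0,0,0,-1],[-1,0,0,0,0,0,-1],[-1,0,0,0,0,0,-1],[-1,0,0,0,0,0,-1],[-1,0,0,0,0,0,-1],[-1,0,0,0,0,0,-1]]}}

```text
clock: 9.28
ee_pos: [0.5311, -0.1028, -0.0087]
orientation: [-2.219, -2.224, 0.0]
wrist_force: [0.2, -0.1, 0.0]
grip_width: 0.0855
grasp_force: 0.0
```

Call:
{"fn": "apply_moves", "kwargs": {"increments": [[-1,0,0,0,0,0,-1],[-1,0,0,0,0,0,-1],[-1,0,0,0,0,0,-1],[0,0,1,0,0,0,-1],[0,0,2.5,0,0,0,-1],[0,0,3,0,0,0,-1],[0,0,3,0,0,0,-1],[0,0,3,0,0,0,-1],[0,0,2,0,0,0,-1],[0,0,0,0,0,0,-1]]}}

```text
clock: 10.12
ee_pos: [0.5052, -0.1034, 0.141]
orientation: [2.216, 2.219, 0.009]
wrist_force: [0.2, 0.1, -0.5]
grip_width: 0.0855
grasp_force: 0.0
```

Call:
{"fn": "apply_moves", "kwargs": {"increments": [[0,0,0,0,0,0,-1],[0,0,0,0,0,0,-1],[0,0,0,0,0,0,-1],[0,0,0,0,0,0,-1],[0,0,0,0,0,0,-1]]}}

```text
clock: 10.53
ee_pos: [0.5017, -0.1028, 0.1355]
orientation: [-2.219, -2.223, 0.002]
wrist_force: [0.4, -0.2, 0.4]
grip_width: 0.0853
grasp_force: 0.0
```

```bash
python3 - <<'E'
from h import *
im=read_camera("wrist");s=telemetry.sense();print(s["clock"],s["ee_pos"],s["wrist_force"])
cv2.imwrite("pics/w5.png",im[:,:,::-1])
E
```

```text
10.5833 [ 0.50176168 -0.10283973  0.135587  ] [-0.31844245  0.7491964  -0.15460788]
```

View pics/w5.png

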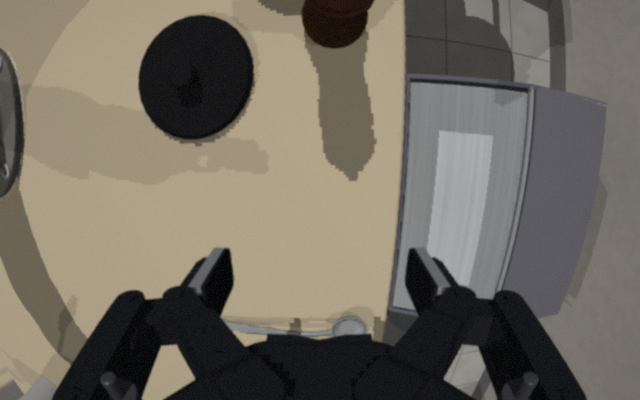

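The flap is shut (columns 405–530), the lemon is gone from the counter, and nothing else has moved.

```bash
python3 -c "
from cell import order;print(order.sign_off())"
```

```text
the job is handed in; nothing more can be done
None
```

The lemon half is in the bin, the flap has closed again, the other items in view look unmoved, and the job is handed in; the sign-off returned no verdict.

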